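# Load the clip caddy and hold its bayonet lid half turned

### The arm

A 6-joint arm with a two-finger parallel gripper is mounted at the origin on the work surface. World frame = base frame: x ahead of the robot, y to its left, z up, the work surface at z = 0. Lengths are in m, angles in rad, forces in N, time in s.
With the tool pointing down it reaches from about 0.3 to 0.95 m from the base axis. Payload 3.1 kg.
Tool frame: the origin (TCP) lies midway between the tips of the shut fingers; the grasp point (between the pads) lies 19 mm behind it; z points along the fingers, y is the line along which they close (so a half turn about z gives the same grasp; the last joint's range is limited). The gripper opens to 85 mm and grips with 20 to 120 N. Pads are 22 mm wide; open, the fingers measure 114 mm over their backs; the gripper's body (76 mm by 85 mm) begins 54 mm behind the grasp point. The pads swing forward as they close: fully open they stand 13 mm farther back than shut.
Start: joints at [-1.19, 0.308, 1.634, -0, 1.2, -0.07], TCP at [0.272, -0.563, 0.231] pointing down, gripper open.
Joint ranges: [-3.06, 3.06], [-0.79, 1.96], [0.05, 2.63], [-1.19, 4.34], [0.05, 2.64], [-2.94, 2.94]. Speed limits (rad/s): [2.79, 2.79, 3.14, 3.14, 3.14, 3.14].

### API

Orientations are given as a 3x3 rotation matrix whose columns are the frame's x, y, z axes.
In Python, from bench import monitor, vision, ticket gives the robot as it stands. The module is installed in compiled form; this text tells all that it offers.
- The arm moves only by the tool move_arm, never from a script. Its argument "increments" is a list that holds one entry, the list of rows, each a list of 7 numbers: the opening, from -1 (shut) to 1 (fully open), so that 0 is half open, then the shift along the tool's x, y, z in units of 100 mm (1.0 is 100 mm), then the turn, a rotation vector about the tool's x, y, z in units of 2 rad (1.0 is 2 rad). A call has 1 to 10 rows; each row shifts and turns the commanded pose from where the row before left it, along the tool's axes as they then stand; what a row does not reach is not made up. A row lasts 1/8 s, in which the tool goes at most 62.5 mm and 10.7 degrees, less where a joint would pass 70% of its speed; a pose out of reach is approached as far as the arm can. A call with a number of a shift or a turn outside -1 to 1 is refused whole. A call with a gripper value outside its range is refused whole. The fingers move at their own pace and stop on an object; "newtons" is the grip in N (left out, the last holds). Time passes only in rows, so rows that do not move let the fingers close. It gives the time, the measured TCP pose, the force, the opening and the grip force at its end, in the units of the state.
- monitor.state(): the state, without advancing time (a new reading comes with each control period).
- vision.read_camera(name): name is "side" or "top" or "wrist"; returns a dict with "frame" (384x512x3 uint8, red, green, blue), "vfov" (degrees; the focal length in pixels is half the picture's height over the tangent of half this angle, whatever the lens; pixels are square), "cx", "cy" (the principal point, pixels), "cam_to_world" (4x4, takes a point from camera to world coordinates). Camera axes: x right, y up, looking along -z (the intrinsics and any distortion apply to the point x, -y, -z); pixel columns grow to the right and rows downward; lengths in m; the calibration is good to about 2 mm. A picture is of the moment at which its call begins. There is no depth.
- ticket.finish_job(): hands the job in; it is judged then, once.
The state is a dict: "clock": time; "q": joint angles; "qd": joint speeds; "joint_efforts": joint torques, N m; "ee_pos": TCP position; "tcp_rot": TCP orientation; "wrist_force": force on the tool from outside, world axes, zero at the start; "moment": the same for the moment, N m; "opening": finger opening in m; "gripper_force": force on a finger pad.
Only numpy, scipy, OpenCV 4.12 (cv2) and the standard library are available. Lean on these libraries where they do the work, as an engineer would, in place of code of your own. Each camera call takes 0.05 s, during which the arm holds its last target. There are 200 camera calls.

### The job

Load the clip caddy: drop the beech clip block fully down into its pocket and swing the red-knobbed brass lever shut over it. Then put the blue bayonet lid into the tin, its lugs through the green-marked notches, press it fully down and twist it clockwise (seen from above) to the black half-way marks, 40 degrees from the green ones, never so far that it clicks into the lock, and finish while still gripping the lid there with the block locked in, so I can check the seal. Leave the other things on the desk where they are.

Things in the scene. Friction and masses are not known exactly. Their poses are not given: they have to be found in the camera images.
- block: Loose beech clip block, a 60 (its x) x 34 (its y) x 56 (z) mm box with three dark slots across its top, about 0.1 kg, standing upright on the desk. Origin: centre of its underside, z up. Either way round fits the pocket.
- caddy: Fixed wooden plinth, 130 (x) x 270 (y) x 12 mm, carrying the block's pocket and lever (+y half) and the tin (-y half). Origin: centre of its underside, z up.
- pocket (a point): Centre of the pocket's floor, 12 mm above the desk; axes as the caddy's. The pocket is 66 mm (x) by 40 mm (y) inside, with dark wooden walls 6 mm thick rising 20 mm above its floor, so the seated block stands 36 mm out of it. +x points to the lever's post, +y away from the tin, z up.
- lever (a joint): Angle of the lever about its upright post, rad: 0 is shut (arm pointing to the pocket's -x, across the top of the block), growing as it opens, clockwise seen from above, to 1.9; at 1.57 the arm points to the pocket's +y. Starts at 1.3 to 1.8. Stays where it is left (friction about 0.04 N m); stop at 0.
- lever_pivot (a point): Point on the lever's upright pivot axis at the height of its arm, 74 mm above the desk, 58 mm from the pocket's centre along +x; axes as the pocket's. The flat brass arm is 12 mm wide and 6 mm thick, its underside 3 mm above the top of the seated block; the steel post below is 16 mm thick.
- lever_knob (a point): Middle of the red round upright knob near the end of the lever's arm: 14 mm across, from 77 to 103 mm above the desk; this point is 90 mm above the desk and 70 mm from the pivot axis.
- lid: Loose bayonet lid, about 0.12 kg, standing on its plug. Origin: centre of the plug's underside, z up. Upwards from there: steel plug 54 mm across, 15 mm high, tapering to 48 mm at its foot; blue flange 80 mm across from 15 to 19 mm; beech grip bar 50 mm long (lid x), 14 mm thick (lid y), from 19 to 49 mm. Half a turn about z makes no difference.
- lid_lug (a point): Outer end of one of the lid's two lugs, 35 mm from its axis along lid +x, the other along -x: each 10 mm wide, 7 mm high, at the foot of the plug, under the ends of the bar. White dashes on the flange mark them.
- tin: Fixed white round tin, 92 mm across and 60 mm high, on the caddy. Origin: centre of its underside, 12 mm above the desk; axes as tin_mouth's. Coloured marks on its rim, each also repeated half a turn round: green over the notches, black (half way) 40 degrees and red (locked) 80 degrees clockwise from green.
- tin_mouth (a point): Centre of the tin's mouth, at the top of its steel collar, 72 mm above the desk. Collar: bore 60 mm, 5 mm thick, two notches along +x and -x, 17 mm wide, reaching 40 mm from the axis. With lid x along this x (either way) the lid drops in till its flange rests on the collar, its origin 15 mm below this point.
- click0 (a joint): Travel (m) of one of two sprung pins that make the click inside the tin, 0 at rest. The seated lid turns clockwise only, seen from above: free to about 50 degrees from the notches, then the lugs meet the pins, pass them with a click at about 62 degrees, and stop at 80 to 85 degrees. Once turned, the lid can lift 3 mm at most.
- clip_a: Small rose-gold binder clip, 30 x 50 x 11 mm, a bystander. Origin: centre of its underside.
- clip_b: Another such rose-gold binder clip, a bystander. Origin: centre of its underside.
- pen_pot: Cobalt ceramic pen pot with three pens, 80 mm across, 155 mm high with the pens, a bystander. Origin: centre of its underside.
- stone: Grey smooth river stone paperweight, 76 mm across, 31 mm high, a bystander. Origin: centre of its underside.
- stapler: Grey stapler, 40 x 135 x 45 mm, a bystander. Origin: centre of its underside.
Not all that is in view belongs to the job. Of the things like the lid, leave any that is orange; of the rest the smaller one is meant.

How it is judged:
On the way, in this order (a step that is already met when the one before it is completed fails the run):
1. the block stands fully down in the pocket, the lever still open (horizontal distance between block and pocket below 0.006 m and z of block in the frame of pocket below 0.004 m and angle between the x axis of block and the x axis of pocket, either way round below 0.15 rad and angle between block's own z axis and vertical below 0.1 rad and value of joint lever above 0.6 rad), for 0.1 s.
2. the lever is shut over the seated block (horizontal distance between block and pocket below 0.006 m and z of block in the frame of pocket below 0.004 m and angle between the x axis of block and the x axis of pocket, either way round below 0.15 rad and angle between block's own z axis and vertical below 0.1 rad and value of joint lever below 0.15 rad), for 0.2 s.
3. the lid has gone down into the tin's mouth, its lugs through the notches (all of step 2 and horizontal distance between lid and tin_mouth below 0.006 m and z of lid in the frame of tin_mouth below -0.0115 m), for 0.05 s.
At the end, for the whole second after the job is handed in: Block in the pocket (6 mm sideways, 4 mm height, 0.15 rad), lever within 0.15 rad of shut, lid within 6 mm of centre, 2.5 mm of fully down and 0.1 rad of level, turned 30 to 50 degrees clockwise from the notches, at rest, gripped by the fingers with over 2 N (all of step 2 and horizontal distance between lid and tin_mouth below 0.006 m and z of lid in the frame of tin_mouth below -0.0125 m and angle between lid's own z axis and vertical below 0.1 rad and angle between the x axis of lid and the x axis of tin_mouth, either way round between 0.52 and 0.88 rad and ((x of lid_lug in the frame of tin_mouth above 0.005 m and y of lid_lug in the frame of tin_mouth below -0.005 m) or (x of lid_lug in the frame of tin_mouth below -0.005 m and y of lid_lug in the frame of tin_mouth above 0.005 m)) and contact force between the fingers and lid above 2 N and angular speed of lid below 0.1 rad/s); the arm keeps its last pose, push and grip.
It fails at once if the lid was turned past the lock click (beyond 62 degrees) (horizontal distance between lid and tin_mouth below 0.006 m and z of lid in the frame of tin_mouth below -0.0115 m and angle between the x axis of lid and the x axis of tin_mouth, either way round above 1.08 rad).
It fails at once if a bystander was moved by more than 20 mm (distance of any of clip_a, clip_b, pen_pot, stone, stapler from where it was at the start of the episode above 0.02 m).
It also fails if it takes over 72 s, if anything falls off the work surface, if the arm or the gripper's body presses on something with over 40 N, if the wrist force passes 120 N, or if a joint passes its speed limit or range.

## Working session

There is one attempt and no reset: what is moved stays moved. The work goes in short steps, Python scripts to look and compute and a tool call to move; the robot and the scene stay as the last step left them, time stands still between calls to the robot, and variables do not carry over. Pictures are saved under pics/ and viewed, at most 10 in all, crops included, and the job is handed in when it is done.

Besides the shell and the picture viewer there is one more tool, called after "Emit:" as name([rows], argument=value, ...), one row to a line, values as JSON. move_arm: Moves the arm, as the interface text tells. Shifts and turns lie within -1 to 1; 1 stands for 100 mm of shift or 2 rad of turn. Its arguments: {"type":"object","properties":{"increments":{"type":"array","items":{"type":"array","items":{"type":"array","items":{"type":"number"}}}},"newtons":{"type":"number"}},"required":["increments"]}

```bash
mkdir -p pics
cat > h.py <<'E'
import numpy as np, cv2
from bench import monitor, vision, ticket
def cam(n,save=None):
    c=vision.read_camera(n)
    if save: cv2.imwrite('pics/'+save,c['frame'][:,:,::-1])
    return c
def foc(c): return c['frame'].shape[0]/2/np.tan(np.radians(c['vfov'])/2)
def ray(c,u,v,z):
    f=foc(c);M=np.array(c['cam_to_world']);d=M[:3,:3]@np.array([(u-c['cx'])/f,-(v-c['cy'])/f,-1.]);o=M[:3,3]
    return o+d*(z-o[2])/d[2]
def proj(c,p):
    M=np.array(c['cam_to_world']);q=M[:3,:3].T@(np.array(p)-M[:3,3]);f=foc(c)
    return c['cx']+f*q[0]/-q[2], c['cy']-f*q[1]/-q[2]
E
python3 - <<'E'
from h import *
import pickle
cs={n:cam(n) for n in ("top","side")}
pickle.dump(cs,open('c0.pkl','wb'))
for n,c in cs.items(): print(n,c.keys(),c['vfov'],c['cx'],c['cy'],np.round(c['cam_to_world'],3))
for n in cs: cv2.imwrite(f'pics/{n}0.png',cv2.resize(cs[n]['frame'][:,:,::-1],(800,600),interpolation=cv2.INTER_CUBIC))
s=monitor.state();print(s)
E
```

```text
top dict_keys(['frame', 'vfov', 'cx', 'cy', 'cam_to_world']) 54.778477941768266 259.21808726317266 199.00963256009442 [[-1.000e-03  9.910e-01 -1.310e-01  4.480e-01]
 [-1.000e+00 -1.000e-03  0.000e+00  1.000e-02]
 [ 0.000e+00  1.310e-01  9.910e-01  1.072e+00]
 [ 0.000e+00  0.000e+00  0.000e+00  1.000e+00]]
side dict_keys(['frame', 'vfov', 'cx', 'cy', 'cam_to_world']) 45.51196234044041 258.16885904828183 182.2453632742213 [[-0.887  0.327 -0.325  0.08 ]
 [-0.461 -0.598  0.655  0.959]
 [ 0.02   0.731  0.682  1.104]
 [ 0.     0.     0.     1.   ]]
{'clock': 0.1, 'q': array([-1.18967661e+00,  3.08942778e-01,  1.63505245e+00, -3.92869849e-05,
        1.19968781e+00, -6.97364007e-02]), 'qd': array([ 0.00089981, -0.0002927 , -0.00301055, -0.00097408,  0.00084537,
        0.00099286]), 'joint_efforts': array([-6.83040143e-04, -4.16408873e+01, -2.77643859e+01, -1.13584842e-04,
        4.03674290e-03, -3.78661284e-06]), 'ee_pos': array([ 0.27200371, -0.56188481,  0.23014968]), 'tcp_rot': array([[ 9.00068210e-01,  4.35748275e-01, -8.11524542e-04],
       [ 4.35749017e-01, -9.00066154e-01,  1.92677683e-03],
       [ 1.09163909e-04, -2.08785160e-03, -9.99997814e-01]]), 'wrist_force': array([ 0.94691021, -0.43481487, -0.12352294]), 'moment': array([-0.00587425,  0.03166985,  0.03134426]), 'gripper_force': 0.0, 'opening': 0.08531429435280441}
```

View pics/top0.png

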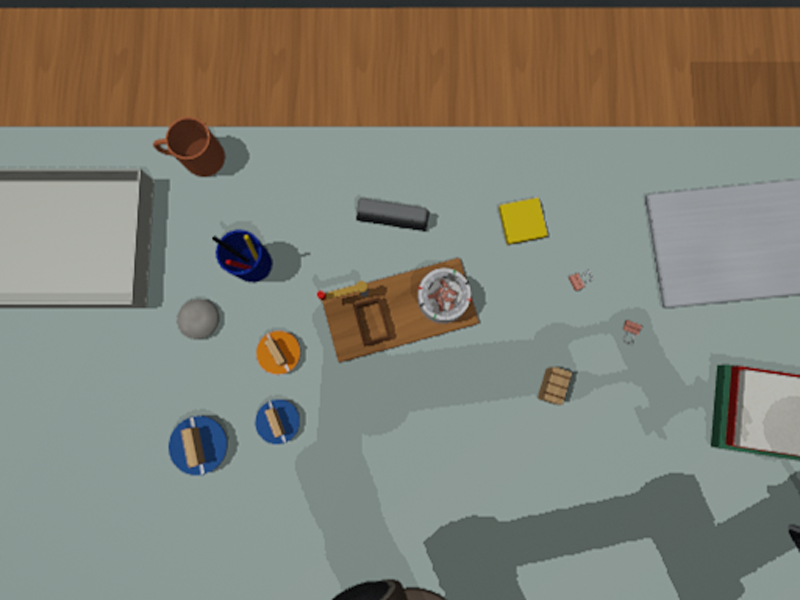

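View pics/side0.png

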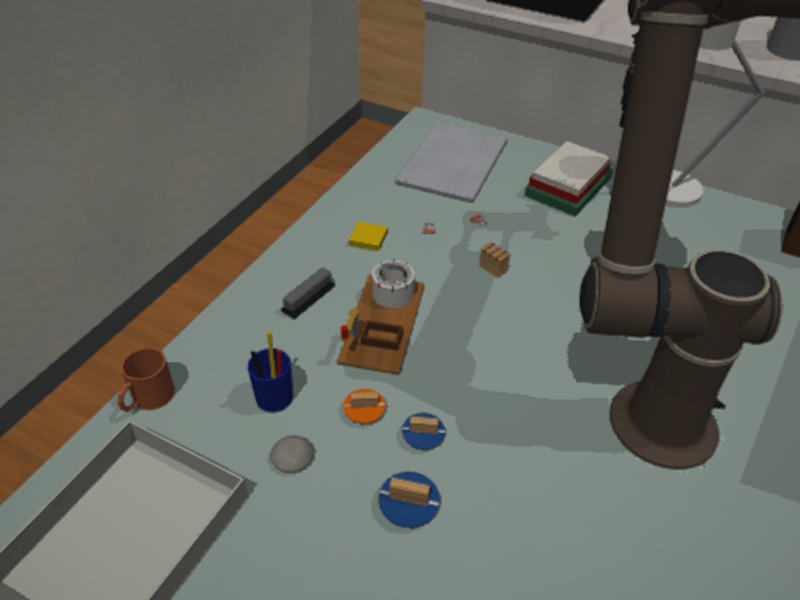

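The top picture (800x600) shows the lid candidates: orange (278,352), small blue (278,421) and large blue (198,444). I choose the small blue one at (278,421). The block is at (557,385), the pocket (374,322), the tin (445,294), the lever knob (322,295), and the clips (578,281) and (632,327).

Run:
```python
from h import *
import pickle
cs=pickle.load(open('c0.pkl','rb'));c=cs['top'];F=c['frame']
def crop(u,v,w,h,s):
    p=F[v-h//2:v+h//2,u-w//2:u+w//2,::-1];return cv2.resize(p,None,fx=s,fy=s,interpolation=cv2.INTER_CUBIC)
k=.64
a=crop(int(400*k),int(308*k),110,75,7)   # caddy 770x525
cv2.imwrite('pics/cad.png',a); print('caddy crop origin',int(400*k)-55,int(308*k)-37,'x7')
b=np.hstack([crop(int(278*k),int(421*k),56,60,7),crop(int(557*k),int(385*k),56,60,7)])
cv2.imwrite('pics/lb.png',b); print('lid origin',int(278*k)-28,int(421*k)-30,'block origin',int(557*k)-28,int(385*k)-30)
hsv=cv2.cvtColor(F,cv2.COLOR_RGB2HSV)
def comp(mask,u,v,r=30):
    m=np.zeros_like(mask);m[v-r:v+r,u-r:u+r]=mask[v-r:v+r,u-r:u+r]
    n,l,s,ce=cv2.connectedComponentsWithStats(m);i=1+np.argmax(s[1:,4]);return (l==i).astype(np.uint8)
m=comp(cv2.inRange(hsv,(100,120,50),(125,255,255)),178,270)
pts=np.argwhere(m)[:,::-1].astype(np.int32);e=cv2.fitEllipse(cv2.convexHull(pts));print('lid',e,ray(c,*e[0],.019))
m=comp(cv2.inRange(hsv,(5,60,40),(25,255,255)),356,246,20)
pts=np.argwhere(m)[:,::-1].astype(np.int32);r=cv2.minAreaRect(pts);print('block',r,[np.round(ray(c,*p,.056),4) for p in cv2.boxPoints(r)])
m=comp(cv2.inRange(hsv,(0,150,90),(8,255,255)),206,189,8);print('knob',np.argwhere(m).mean(0)[::-1],m.sum(),ray(c,*np.argwhere(m).mean(0)[::-1],.1))
```

```text
caddy crop origin 201 160 x7
lid origin 149 239 block origin 328 216
lid ((180.24725341796875, 268.3117370605469), (21.248336791992188, 26.40985870361328), 167.17359924316406) [0.39186098 0.23082354 0.019     ]
block ((354.86700439453125, 246.110107421875), (16.66617774963379, 22.508920669555664), 16.699243545532227) [array([ 0.4304, -0.2192,  0.056 ]), array([ 0.4886, -0.2386,  0.056 ]), array([ 0.4756, -0.2818,  0.056 ]), array([ 0.4175, -0.262 ,  0.056 ])]
knob [204.83333333 188.27777778] 18 [0.60541533 0.15421117 0.1       ]
```

View pics/cad.png

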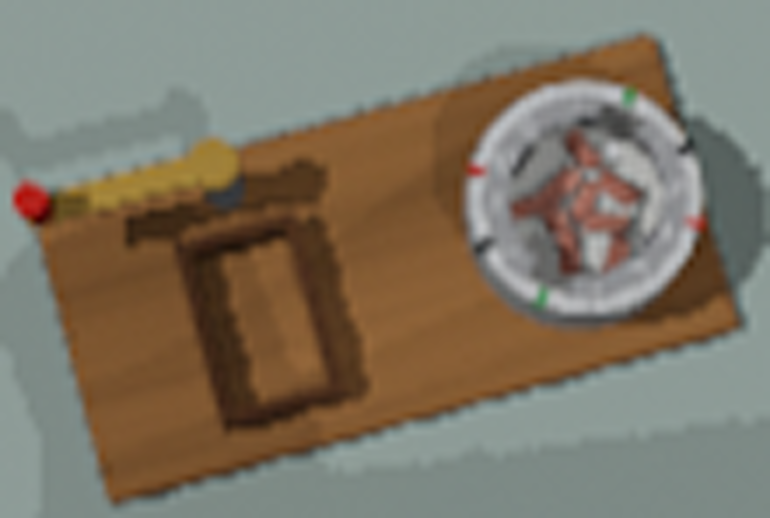

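View pics/lb.png

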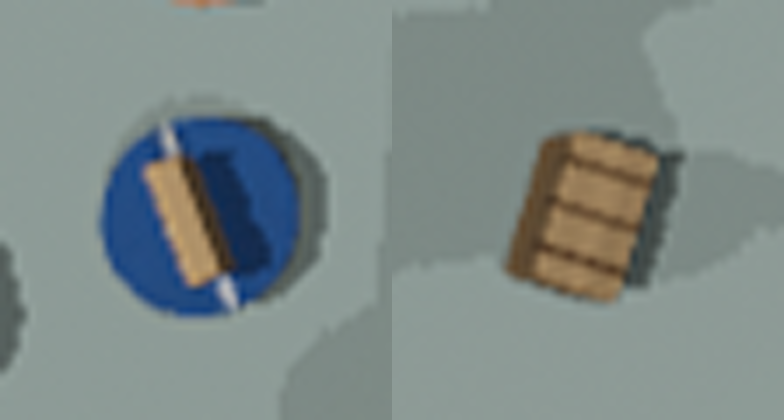

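Run:
```python
from h import *
import pickle
c=pickle.load(open('c0.pkl','rb'))['top']
def P(o,x,y,z): return ray(c,o[0]+x/7-.5+.07,o[1]+y/7-.5+.07,z)[:2]
C=(201,160);L=(149,239);B=(328,216)
def show(n,pts): 
    pts=np.array(pts);print(n,np.round(pts,4).tolist(),'mean',np.round(pts.mean(0),4),'edges',np.round(np.linalg.norm(pts-np.roll(pts,-1,0),axis=1),4),'ang',np.round([np.degrees(np.arctan2(*(np.roll(pts,-1,0)-pts)[i][::-1])) for i in range(len(pts))],1))
show('caddy',[P(C,*p,.012) for p in [(112,503),(38,225),(655,33),(742,323)]])
show('green',[P(C,*p,.072) for p in [(543,297),(630,96)]])
show('black',[P(C,*p,.072) for p in [(483,245),(686,146)]])
show('red',[P(C,*p,.072) for p in [(476,170),(698,222)]])
show('pocketrim',[P(C,*p,.032) for p in [(225,430),(178,243),(300,213),(368,385)]])
show('pivot',[P(C,215,160,.077),P(C,32,201,.103)])
show('block',[P(B,*p,.056) for p in [(618-392,300),(660-392,155),(570-392,130),(530-392,275)]])
show('liddash',[P(L,*p,.019) for p in [(237,312),(163,122)]])
show('lidc',[P(L,200,217,.019)])
show('bar',[P(L,*p,.049) for p in [(192,287),(143,167),(180,153),(220,278)]])
```

```text
caddy [[0.495, 0.1315], [0.6096, 0.1637], [0.6905, -0.0924], [0.5686, -0.1266]] mean [0.5909 0.0191] edges [0.1191 0.2686 0.1266 0.2684] ang [  15.7  -72.5 -164.3  105.9]
green [[0.572, -0.0417], [0.6515, -0.0765]] mean [ 0.6118 -0.0591] edges [0.0867 0.0867] ang [-23.6 156.4]
black [[0.5924, -0.0185], [0.6315, -0.0982]] mean [ 0.612  -0.0583] edges [0.0887 0.0887] ang [-63.9 116.1]
red [[0.6221, -0.0159], [0.6014, -0.1024]] mean [ 0.6118 -0.0591] edges [0.0889 0.0889] ang [-103.4   76.6]
pocketrim [[0.5233, 0.0843], [0.5991, 0.104], [0.6114, 0.0546], [0.5414, 0.0269]] mean [0.5688 0.0674] edges [0.0784 0.0509 0.0753 0.0601] ang [  14.6  -76.1 -158.4  107.5]
pivot [[0.6252, 0.0858], [0.6049, 0.1529]] mean [0.6151 0.1194] edges [0.0701 0.0701] ang [106.8 -73.2]
block [[0.4198, -0.2627], [0.4756, -0.2811], [0.4854, -0.2464], [0.4294, -0.229]] mean [ 0.4525 -0.2548] edges [0.0588 0.0361 0.0586 0.0351] ang [ -18.3   74.4  162.7 -105.9]
liddash [[0.3512, 0.2237], [0.4259, 0.2553]] mean [0.3886 0.2395] edges [0.0811 0.0811] ang [  23. -157.]
lidc [[0.3884, 0.2394]] mean [0.3884 0.2394] edges [0.] ang [0.]
bar [[0.3635, 0.2352], [0.4093, 0.2556], [0.4146, 0.2414], [0.3669, 0.2245]] mean [0.3886 0.2392] edges [0.0501 0.0152 0.0506 0.0113] ang [  24.   -69.4 -160.5  107.6]
```

Distractors: the orange lid at (278,352) and the large blue lid at (198,444). The crop confirms the small blue lid, with its bar at 23 deg and flange 81 mm across. It also shows the block, the open lever, and the pocket and tin marks, and all the measured sizes match. Next I move to above the block.

Emit:
move_arm([
  [[1,0,0,0,0,0,0.0761],[1,0,0,0,0,0,0.0761],[1,0,0,0,0,0,0.0761],[1,0,0,0,0,0,0.0761],[1,0,0,0,0,0,0.0761],[1,0.156,-0.695,0.16,0,0,0],[1,0.156,-0.695,0.16,0,0,0],[1,0.156,-0.695,0.16,0,0,0],[1,0.156,-0.695,0.16,0,0,0],[1,0.156,-0.695,0.16,0,0,0]],
])

```text
clock: 1.35
ee_pos: [0.4272, -0.2978, 0.1621]
tcp_rot: [[0.952, -0.306, -0.0], [-0.306, -0.952, 0.0], [-0.0, -0.0, -1.0]]
wrist_force: [0.5, -0.8, 0.2]
opening: 0.0858
gripper_force: 0.0
```

```bash
cat >> h.py <<'E'
def plan(x,y,z,yaw=None,s=None):
    s=s or monitor.state();R=s['tcp_rot'];p=s['ee_pos'];cur=np.degrees(np.arctan2(R[1,1],R[0,1]))
    if yaw is None: yaw=cur
    dz=(cur-yaw+180)%360-180
    a=np.radians(yaw);Y=np.array([np.cos(a),np.sin(a),0]);X=np.array([-Y[1],Y[0],0]);d=np.array([x,y,z])-p
    rv=cv2.Rodrigues(R.T@np.column_stack([X,Y,[0,0,-1]]))[0].ravel()/2
    print('t',round(s['clock'],2),'pos',np.round(p,4),'yawY',round(cur,2),'tilt',np.round(R[:2,2],4),'rotate units',np.round(rv,4),'(deg',round(dz,1),') then shift units',np.round([d@X*10,d@Y*10,-d[2]*10],3),'F',np.round(s['wrist_force'],1),'open',round(s['opening'],4),'grip',round(s['gripper_force'],1),'q',np.round(s['q'],2))
E
python3 - <<'E'
from h import *
plan(.4525,-.2548,.026,-107.8)
c=cam('wrist','w1.png');print(c['vfov'],np.round(c['cam_to_world'],3))
print('expected block top ctr',proj(c,[.4525,-.2548,.056]))
E
```

```text
t 1.35 pos [ 0.4272 -0.2978  0.1621] yawY -107.8 tilt [-0.      0.0001] rotate units [-0.0001  0.      0.    ] (deg 0.0 ) then shift units [ 0.11  -0.487  1.361] F [ 0.5 -0.8  0.2] open 0.0858 grip 0.0 q [-0.69  0.19  1.94  0.    1.02  1.19]
69.23017040965613 [[-0.305  0.904  0.3    0.504]
 [-0.952 -0.289 -0.095 -0.323]
 [ 0.001 -0.315  0.949  0.305]
 [ 0.     0.     0.     1.   ]]
expected block top ctr (np.float64(204.25539663797005), np.float64(177.19317564619865))
```

View pics/w1.png

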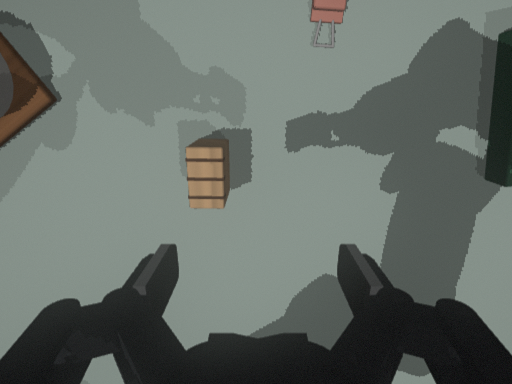

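The wrist picture shows the block's top centred near (206,177), against (204,177) expected, so the position is good. I descend and grasp.

Emit:
move_arm([
  [[1,0.055,-0.24,0.1,0,0,0],[1,0.055,-0.247,0.1,0,0,0],[1,0,0,0.45,0,0,0],[1,0,0,0.45,0,0,0],[1,0,0,0.2,0,0,0],[1,0,0,0.06,0,0,0],[-1,0,0,0,0,0,0],[-1,0,0,0,0,0,0],[-1,0,0,0,0,0,0],[-1,0,0,0,0,0,0]],
], newtons=40)

```text
clock: 2.65
ee_pos: [0.4532, -0.2574, 0.0281]
tcp_rot: [[0.952, -0.305, 0.002], [-0.305, -0.952, -0.002], [0.003, 0.001, -1.0]]
wrist_force: [-0.6, 0.0, 5.2]
opening: 0.0333
gripper_force: 41.6
```

Run:
```python
from h import *
plan(.5685,.0694,.16,-73.8)
```

```text
t 2.65 pos [ 0.4532 -0.2574  0.0281] yawY -107.78 tilt [ 0.0024 -0.0016] rotate units [ 0.0008 -0.0012 -0.2965] (deg -34.0 ) then shift units [ 2.019 -2.817 -1.319] F [-0.6  0.   5.2] open 0.0333 grip 41.6 q [-0.6   0.4   1.99  0.    0.74  1.28]
```

Emit:
move_arm([
  [[-1,0,0,-0.42,0,0,0],[-1,0,0,-0.45,0,0,0],[-1,0,0,-0.45,0,0,0],[-1,0,0,0,0,0,-0.0741],[-1,0,0,0,0,0,-0.0741],[-1,0,0,0,0,0,-0.0741],[-1,0,0,0,0,0,-0.0741],[-1,0.2,-0.28,0,0,0,0],[-1,0.3,-0.42,0,0,0,0],[-1,0.3,-0.42,0,0,0,0]],
])

```text
clock: 3.9
ee_pos: [0.4976, -0.1257, 0.1587]
tcp_rot: [[0.961, 0.278, -0.0], [0.278, -0.961, -0.0], [-0.0, -0.0, -1.0]]
wrist_force: [-0.2, 0.3, -0.8]
opening: 0.0335
gripper_force: 40.9
```

Emit:
move_arm([
  [[-1,0.3,-0.42,0,0,0,0],[-1,0.3,-0.42,0,0,0,0],[-1,0.3,-0.42,0,0,0,0],[-1,0.2,-0.28,0,0,0,0],[-1,0.12,-0.157,0,0,0,0],[-1,0,0,0,0,0,0],[-1,0,0,0,0,0,0]],
])

```text
clock: 4.78
ee_pos: [0.5668, 0.0691, 0.1585]
tcp_rot: [[0.961, 0.278, -0.001], [0.278, -0.961, -0.001], [-0.001, 0.0, -1.0]]
wrist_force: [-0.2, -0.5, -1.0]
opening: 0.0334
gripper_force: 40.9
```

Run:
```python
from h import *
plan(.5685,.0694,.06,-73.8)
c=cam('wrist','w2.png');a=cam('top')
p=.04+.0
s=monitor.state()['ee_pos']
for n,P in (('pocketfloor',[.5685,.0694,.012]),('tin',[.6118,-.0588,.072]),('pivot',[.6252,.0858,.077])): print(n,proj(c,P))
im=cv2.resize(a['frame'][150:250,190:330,::-1],None,fx=4,fy=4,interpolation=cv2.INTER_CUBIC)
w=c['frame'][:,:,::-1]
o=np.zeros((600,800,3),np.uint8);cv2.imwrite('pics/w2.png',w)
```

```text
t 4.78 pos [0.5668 0.0691 0.1585] yawY -73.84 tilt [-0.0011 -0.0008] rotate units [ 0.0002  0.0007 -0.0004] (deg -0.0 ) then shift units [0.017 0.002 0.985] F [-0.2 -0.5 -1. ] open 0.0334 grip 40.9 q [ 0.05  0.29  1.82 -0.    1.03  1.33]
pocketfloor (np.float64(257.06374231471136), np.float64(174.99438756141652))
tin (np.float64(412.98616711474324), np.float64(186.68592558199177))
pivot (np.float64(257.1365183833088), np.float64(124.29970645489092))
```

View pics/w2.png

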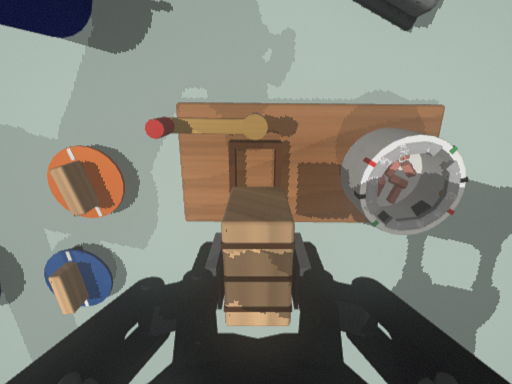

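Run:
```python
from h import *
s=monitor.state();p=s['ee_pos'];R=s['tcp_rot']
c=cam('wrist')
g=c['frame'][180:330,200:310]
cv2.imwrite('pics/blk.png',cv2.resize(c['frame'][90:340,190:325,::-1],(432,800*1)[0:2] if 0 else None,fx=2.4,fy=2.4,interpolation=cv2.INTER_CUBIC))
print('res',p)
def T(u,v,z): return np.round(((ray(c,u,v,z)-p)@R)[:2]*1000,1)
print('block bottom far corners in tool',T(231,190,p[2]-.028),T(289,189,p[2]-.028))
print('block top far',T(222,222,p[2]+.028),T(293,222,p[2]+.028))
print('block top near',T(225,325,p[2]+.028),T(290,325,p[2]+.028))
print('pocket rim outer far',T(229,140,.032),T(287,140,.032),'pivot',T(256,127,.077),'knob',T(155,128,.103), 'nominal pocket',np.round(((np.array([.5685,.0694,0])-p)@R)*1000,1))
```

```text
res [0.56698379 0.06885656 0.15862903]
block bottom far corners in tool [ 23.8 -16.8] [24.5 20.8]
block top far [ 27.  -15.7] [27.  16.5]
block top near [-31.7 -16.5] [-31.7  17.3]
pocket rim outer far [ 42.1 -27. ] [42.1 28.9] pivot [58.7 -0.8] knob [ 60.4 -71.4] nominal pocket [ 1.700e+00 -1.000e-01  1.586e+02]
```

View pics/blk.png

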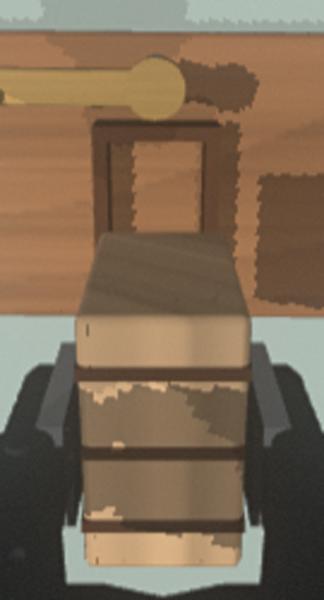

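The wrist view and crop show the block held square in the fingers. Its centre is about 2 mm behind the TCP, and the pocket lies about +1.8 mm x and -1.4 mm y from the TCP. I correct by x +4 mm and y -1.5 mm, then descend.

Emit:
move_arm([
  [[-1,0.04,-0.015,0.3,0,0,0],[-1,0,0,0.4,0,0,0],[-1,0,0,0.2,0,0,0],[-1,0,0,0.06,0,0,0],[-1,0,0,0.04,0,0,0],[-1,0,0,0.04,0,0,0],[-1,0,0,0.03,0,0,0]],
])

```text
clock: 5.8
ee_pos: [0.5717, 0.0729, 0.0525]
tcp_rot: [[0.96, 0.279, 0.002], [0.279, -0.96, 0.0], [0.002, 0.0, -1.0]]
wrist_force: [0.1, -0.1, 0.1]
opening: 0.0332
gripper_force: 40.9
```

Run:
```python
from h import *
plan(.5685,.0694,.040)
```

```text
t 5.8 pos [0.5717 0.0729 0.0525] yawY -73.8 tilt [0.0018 0.0001] rotate units [ 0.0002 -0.0009  0.    ] (deg 0.0 ) then shift units [-0.04   0.024  0.125] F [ 0.1 -0.1  0.1] open 0.0332 grip 40.9 q [ 0.05  0.44  1.86 -0.    0.84  1.34]
```

Emit:
move_arm([
  [[-1,0,0,0.04,0,0,0],[-1,0,0,0.04,0,0,0],[-1,0,0,0.04,0,0,0],[-1,0,0,0.02,0,0,0],[-1,0,0,0,0,0,0]],
])

```text
clock: 6.42
ee_pos: [0.5709, 0.0728, 0.0402]
tcp_rot: [[0.96, 0.279, -0.001], [0.279, -0.96, -0.0], [-0.001, -0.0, -1.0]]
wrist_force: [-5.2, 0.3, 14.6]
opening: 0.0335
gripper_force: 42.9
```

Run:
```python
from h import *
plan(.5685,.0694,.040)
```

```text
t 6.42 pos [0.5709 0.0728 0.0402] yawY -73.8 tilt [-0.0013 -0.0001] rotate units [-0.0001  0.0007  0.    ] (deg 0.0 ) then shift units [-0.032  0.026  0.002] F [-5.2  0.3 14.6] open 0.0335 grip 42.9 q [ 0.05  0.47  1.86 -0.    0.82  1.34]
```

Emit:
move_arm([
  [[1,0,0,0,0,0,0],[1,0,0,0,0,0,0],[1,0,0,0,0,0,0],[1,0,0,-0.3,0,0,0],[1,0,0,-0.5,0,0,0],[1,0,0,-0.55,0,0,0],[-0.435,0,0,0,0,0,-0.0868],[-0.435,0,0,0,0,0,-0.0868],[-0.435,0,0,0,0,0,-0.0868],[-0.435,0,0,0,0,0,-0.0868]],
])

```text
clock: 7.68
ee_pos: [0.5707, 0.0728, 0.1724]
tcp_rot: [[0.555, 0.832, -0.001], [0.832, -0.555, -0.0], [-0.0, -0.0, -1.0]]
wrist_force: [-0.3, 0.0, 0.7]
opening: 0.0241
gripper_force: 0.0
```

Emit:
move_arm([
  [[-0.435,0,0,0,0,0,-0.0868],[-0.435,0,0,0,0,0,-0.0868],[-0.435,0,0,0,0,0,-0.0868],[-0.435,0,0,0,0,0,-0.0868],[-0.435,0,0,0,0,0,-0.0868],[-0.435,0,0,0,0,0,0]],
])

```text
clock: 8.43
ee_pos: [0.5707, 0.0727, 0.1724]
tcp_rot: [[-0.269, 0.963, -0.001], [0.963, 0.269, -0.0], [0.0, -0.001, -1.0]]
wrist_force: [-0.1, -0.2, -0.1]
opening: 0.0239
gripper_force: 0.0
```

Run:
```python
from h import *
plan(.605,.1537,.082,15.7)
c=cam('top');F=c['frame'];hsv=cv2.cvtColor(F,cv2.COLOR_RGB2HSV)
m=cv2.inRange(hsv,(0,150,90),(8,255,255))[180:197,196:214];print('knob red px',m.sum()//255, np.argwhere(m).mean(0)[::-1]+[196,180])
```

```text
t 8.43 pos [0.5707 0.0727 0.1724] yawY 15.59 tilt [-0.0007 -0.    ] rotate units [-0.0003 -0.0001 -0.0009] (deg -0.1 ) then shift units [0.686 0.55  0.904] F [-0.1 -0.2 -0.1] open 0.0239 grip 0.0 q [ 0.05  0.28  1.8   0.    1.06 -0.22]
knob red px 0 [nan nan]<stdin>:4: RuntimeWarning: Mean of empty slice.
  ret = um.true_divide(
```

Emit:
move_arm([
  [[-0.29,0.343,0.275,0,0,0,0],[-0.29,0.343,0.275,0,0,0,0],[-0.29,0,0,0,0,0,0],[-0.29,0,0,0.3,0,0,0],[-0.29,0,0,0.3,0,0,0],[-0.29,0,0,0.2,0,0,0],[-0.29,0,0,0.1,0,0,0]],
])

```text
clock: 9.35
ee_pos: [0.6043, 0.153, 0.0813]
tcp_rot: [[-0.27, 0.963, -0.002], [0.963, 0.27, -0.001], [0.0, -0.002, -1.0]]
wrist_force: [0.0, -0.3, 0.2]
opening: 0.0302
gripper_force: 0.0
```

Run:
```python
from h import *
plan(.605,.1537,.082,15.7)
c=cam('wrist');r=cam('side')
a=c['frame'][:,:,::-1];b=r['frame'][150:300,160:320,::-1]
cv2.imwrite('pics/lev.png',a)
print('knob top expected px',proj(c,[.605,.1537,.103]))
```

```text
t 9.35 pos [0.6043 0.153  0.0813] yawY 15.64 tilt [-0.0023 -0.0006] rotate units [-0.0012 -0.     -0.0005] (deg -0.1 ) then shift units [ 0.005  0.009 -0.007] F [ 0.  -0.3  0.2] open 0.0302 grip 0.0 q [ 0.18  0.48  1.73 -0.    0.93 -0.09]
knob top expected px (np.float64(260.4298117273501), np.float64(265.31194440541947))
```

View pics/lev.png

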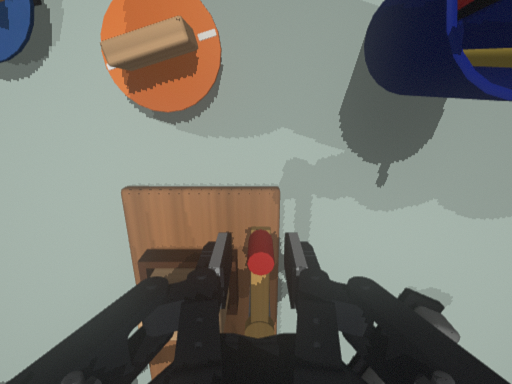

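The picture shows the red knob at (260,263), midway between the fingers. I swing it shut along the arc.

Emit:
move_arm([
  [[-0.29,-0.009,-0.11,0,0,0,-0.0785],[-0.29,-0.009,-0.11,0,0,0,-0.0785],[-0.29,-0.009,-0.11,0,0,0,-0.0785],[-0.29,-0.009,-0.11,0,0,0,-0.0785]],
])

```text
clock: 9.95
ee_pos: [0.5704, 0.1297, 0.0845]
tcp_rot: [[-0.788, 0.616, 0.003], [0.616, 0.788, 0.001], [-0.002, 0.003, -1.0]]
wrist_force: [0.6, -0.7, -0.2]
opening: 0.0303
gripper_force: 0.3
```

Run:
```python
from h import *
a=np.radians(105.7+36);plan(.6239+.07*np.cos(a),.0862+.07*np.sin(a),.081,51.7)
```

```text
t 9.95 pos [0.5704 0.1297 0.0845] yawY 51.97 tilt [0.0034 0.001 ] rotate units [0.0014 0.001  0.0023] (deg 0.3 ) then shift units [ 0.01  -0.01   0.035] F [ 0.6 -0.7 -0.2] open 0.0303 grip 0.3 q [ 0.15  0.41  1.83  0.    0.9  -0.76]
```

Emit:
move_arm([
  [[-0.29,-0.009,-0.11,0.02,0,0,-0.0785],[-0.29,-0.009,-0.11,0,0,0,-0.0785],[-0.29,-0.009,-0.11,0,0,0,-0.0785],[-0.29,-0.009,-0.11,0,0,0,-0.0785],[-0.29,-0.009,-0.11,0,0,0,-0.0785],[-0.29,-0.009,-0.11,0,0,0,-0.0785],[-0.29,0,-0.04,0,0,0,0],[-0.29,0,-0.04,0,0,0,0],[-0.29,0,0,0,0,0,0]],
])

```text
clock: 11.08
ee_pos: [0.5594, 0.061, 0.0818]
tcp_rot: [[-0.964, -0.266, 0.001], [-0.266, 0.964, 0.004], [-0.002, 0.003, -1.0]]
wrist_force: [-1.5, 4.7, 3.3]
opening: 0.0306
gripper_force: 2.9
```

Run:
```python
from h import *
a=np.radians(196.2);plan(.6239+.07*np.cos(a),.0862+.07*np.sin(a),.081,106.2)
```

```text
t 11.07 pos [0.5594 0.061  0.0818] yawY 105.45 tilt [0.0006 0.0036] rotate units [ 0.0017  0.0008 -0.0066] (deg -0.8 ) then shift units [0.01  0.062 0.008] F [-1.5  4.7  3.3] open 0.0306 grip 2.9 q [ 0.03  0.38  1.88  0.    0.88 -1.81]
```

Emit:
move_arm([
  [[-0.29,0,0.05,-0.1,0,0,0],[-0.29,0,0,-0.45,0,0,0],[-0.29,0,0,-0.55,0,0,0],[0.18,0,0,0,0,0,-0.0615]],
])

```text
clock: 11.58
ee_pos: [0.5623, 0.0641, 0.1976]
tcp_rot: [[-0.921, -0.388, 0.013], [-0.389, 0.921, -0.0], [-0.012, -0.005, -1.0]]
wrist_force: [-0.6, 0.4, -0.4]
opening: 0.047
gripper_force: 0.0
```

Run:
```python
from h import *
plan(.3886,.2394,.13,112.5)
```

```text
t 11.57 pos [0.5623 0.0641 0.1976] yawY 112.86 tilt [ 0.0129 -0.0003] rotate units [-0.0026  0.0059  0.0032] (deg 0.4 ) then shift units [0.933 2.284 0.676] F [-0.6  0.4 -0.4] open 0.047 grip 0.0 q [ 0.04  0.22  1.81 -0.    1.09 -1.93]
```

Emit:
move_arm([
  [[0.18,0.15,0.37,0,0,0,0],[0.18,0.16,0.38,0,0,0,0],[0.18,0.16,0.38,0,0,0,0],[0.18,0.16,0.38,0.2,0,0,0],[0.18,0.16,0.38,0.25,0,0,0],[0.18,0.143,0.394,0.226,0,0,0],[0.18,0,0,0,0,0,0]],
])

```text
clock: 12.45
ee_pos: [0.38, 0.239, 0.1218]
tcp_rot: [[-0.921, -0.389, -0.004], [-0.389, 0.921, -0.002], [0.004, -0.001, -1.0]]
wrist_force: [1.2, -0.3, -0.1]
opening: 0.0506
gripper_force: 0.0
```

Run:
```python
from h import *
plan(.3886,.2394,.023,112.5)
c=cam('wrist','w4.png');t=cam('top')
hsv=cv2.cvtColor(c['frame'],cv2.COLOR_RGB2HSV)
u,v=proj(c,[.3886,.2394,.019]);print('lid flange exp',u,v,'bar top',proj(c,[.3886,.2394,.049]))
# white dashes on blue
m=cv2.inRange(hsv,(0,0,170),(179,60,255));n,l,s,ce=cv2.connectedComponentsWithStats(m)
for i in range(1,n):
    if s[i,4]>15 and np.hypot(*(ce[i]-[u,v]))<150: print(s[i],np.round(ce[i],1),np.round(ray(c,*ce[i],.019),4))
# lever knob in top view
h=cv2.cvtColor(t['frame'],cv2.COLOR_RGB2HSV);m=cv2.inRange(h,(0,150,90),(8,255,255))[180:235,205:270];a=np.argwhere(m)
if len(a): q=a.mean(0)[::-1]+[205,180];k=ray(t,*q,.1);print('knob',len(a),q,k,'lever deg',(196.2-np.degrees(np.arctan2(k[1]-.0862,k[0]-.6239)))%360)
```

```text
t 12.45 pos [0.38   0.239  0.1218] yawY 112.9 tilt [-0.0039 -0.0023] rotate units [-0.0003 -0.0022  0.0035] (deg 0.4 ) then shift units [-0.081 -0.029  0.988] F [ 1.2 -0.3 -0.1] open 0.0506 grip 0.0 q [ 0.46  0.12  2.12 -0.    0.91 -1.51]
lid flange exp 254.66437976744874 199.4894259881926 bar top (np.float64(254.26349180605217), np.float64(211.6417521080659))
[   30     0   316   155 37305] [213.9  65.2] [0.2946 0.164  0.019 ]
[197 159   4   5  16] [198.3 161.3] [0.3747 0.1785 0.019 ]
[255 159   4  13  51] [256.5 164.9] [0.3573 0.2281 0.019 ]
[    0   160   208   128 15162] [106.8 211.3] [0.4549 0.114  0.019 ]
[214 247   5   7  24] [215.5 250.6] [0.4542 0.2244 0.019 ]
knob 24 [238.66666667 205.95833333] [0.55808249 0.06401987 0.1       ] lever deg 357.576476018368
```

View pics/w4.png

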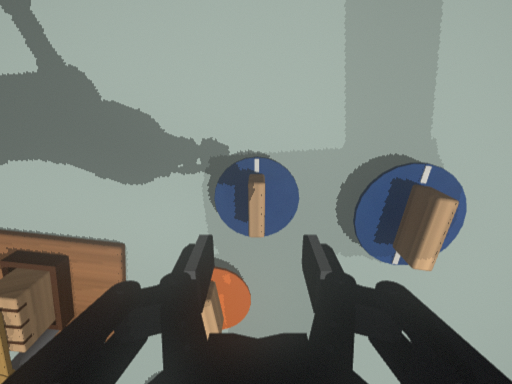

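The picture shows the chosen small blue lid centred at (256,197), with its bar between the fingers and parallel to the pads. The lever is now shut, with its knob about 0 deg from closed. I descend and grip.

Emit:
move_arm([
  [[0.18,-0.08,-0.02,0.2,0,-0.002,0],[0.18,0,0,0.3,0,0,0],[0.18,0,0,0.3,0,0,0],[0.18,0,0,0.13,0,0,0],[0.18,0,0,0.05,0,0,0],[-1,0,0,0,0,0,0],[-1,0,0,0,0,0,0],[-1,0,0,0,0,0,0]],
], newtons=60)

```text
clock: 13.55
ee_pos: [0.3931, 0.2406, 0.0264]
tcp_rot: [[-0.922, -0.386, 0.006], [-0.386, 0.922, 0.003], [-0.007, 0.0, -1.0]]
wrist_force: [-0.1, -0.4, 3.5]
opening: 0.0129
gripper_force: 59.4
```

Run:
```python
from h import *
plan(.6118,-.0588,.2,66.4)
```

```text
t 13.55 pos [0.3931 0.2406 0.0264] yawY 112.72 tilt [0.0064 0.0028] rotate units [0.0014 0.0033 0.4043] (deg 46.3 ) then shift units [-3.203 -1.868 -1.736] F [-0.1 -0.4  3.5] open 0.0129 grip 59.4 q [ 0.45  0.31  2.14 -0.    0.68 -1.51]
```

Emit:
move_arm([
  [[-1,0,0,-0.4,0,0,0],[-1,0,0,-0.6,0,0,0],[-1,0,0,-0.6,0,0,0],[-1,0,0,-0.136,0.0014,0.003,0.081],[-1,0,0,0,0,0,0.081],[-1,0,0,0,0,0,0.081],[-1,0,0,0,0,0,0.081],[-1,0,0,0,0,0,0.081],[-1,-0.3,-0.18,0,0,0,0],[-1,-0.45,-0.26,0,0,0,0]],
])

```text
clock: 14.8
ee_pos: [0.4418, 0.1693, 0.1989]
tcp_rot: [[-0.917, 0.399, -0.001], [0.399, 0.917, -0.003], [0.0, -0.003, -1.0]]
wrist_force: [0.1, 0.2, -1.2]
opening: 0.0126
gripper_force: 58.9
```

Emit:
move_arm([
  [[-1,-0.45,-0.26,0,0,0,0],[-1,-0.45,-0.26,0,0,0,0],[-1,-0.45,-0.26,0,0,0,0],[-1,-0.45,-0.26,0,0,0,0],[-1,-0.3,-0.18,0,0,0,0],[-1,0,0,0,0,0,0],[-1,0,0,0,0,0,0]],
])

```text
clock: 15.68
ee_pos: [0.5844, -0.0264, 0.1988]
tcp_rot: [[-0.916, 0.402, -0.003], [0.402, 0.916, -0.002], [0.002, -0.003, -1.0]]
wrist_force: [0.4, 0.3, -0.8]
opening: 0.0126
gripper_force: 58.9
```

Run:
```python
from h import *
plan(.6118,-.0588,.12,66.4)
```

```text
t 15.68 pos [ 0.5844 -0.0264  0.1988] yawY 66.29 tilt [-0.003  -0.0022] rotate units [-0.0016 -0.0009 -0.001 ] (deg -0.1 ) then shift units [-0.381 -0.187  0.788] F [ 0.4  0.3 -0.8] open 0.0126 grip 58.9 q [-0.12  0.27  1.76 -0.    1.12 -1.27]
```

Run:
```python
from h import *
s=monitor.state();p=s['ee_pos'];R=s['tcp_rot'];c=cam('wrist','w5.png')
hsv=cv2.cvtColor(c['frame'],cv2.COLOR_RGB2HSV)
T=lambda u,v,z:np.round(((ray(c,u,v,z)-p)@R)[:2]*1000,1)
zf=p[2]-.0074
print('tcp proj',proj(c,p),'flange far edge proj if centred',proj(c,p+R@[.04,0,.0074]))
b=cv2.inRange(hsv,(100,120,40),(125,255,255))
n,l,st,ce=cv2.connectedComponentsWithStats(b);
for i in range(1,n):
    if st[i,4]>100: print('blue',st[i],ce[i])
i=1+np.argmax(st[1:,4]*(np.abs(ce[1:,0]-256)<90)*(ce[1:,1]>150));m=l==i
# top contour points: first blue row per column, circle fit in tool plane
pts=[]
for u in range(st[i,0]+2,st[i,0]+st[i,2]-2):
    r=np.flatnonzero(m[:,u]); 
    if len(r): pts.append(T(u,r[0]-.5,zf))
pts=np.array(pts,float)
from scipy.optimize import least_squares
f=least_squares(lambda q:np.hypot(*(pts-q).T)-40,[0,0],loss='soft_l1',f_scale=.5);print('lid centre in tool mm',f.x,len(pts),np.abs(f.fun).mean())
w=cv2.inRange(hsv,(0,0,150),(179,70,255));n,l,st,ce=cv2.connectedComponentsWithStats(w)
for i in range(1,n):
    if 10<st[i,4]<400 and abs(ce[i,0]-258)<50 and ce[i,1]>150: print('white',st[i],np.round(ce[i],1),T(*ce[i],zf))
# tin check from w2 with pose then
```

```text
tcp proj (np.float64(258.58977092348425), np.float64(245.7803483257965)) flange far edge proj if centred (np.float64(258.7239300976882), np.float64(175.9265654918649))
blue [ 192  169  132  101 5691] [265.41047268 209.79968371]
lid centre in tool mm [ 3.91539135 -0.5712853 ] 128 0.1914974969509241
white [254 171   8  22 174] [257.5 181.4] [36.8 -0.7]
```

View pics/w5.png

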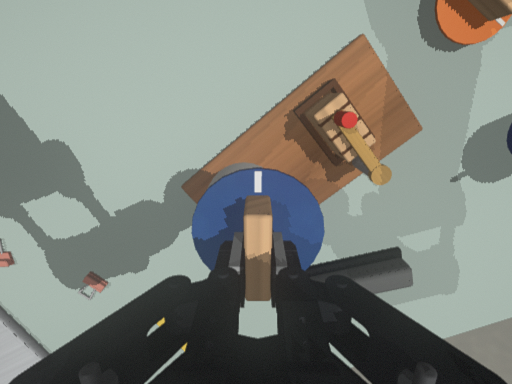

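The last picture shows the lid held level, with its dash at (257,181). The block is seated and the lever is shut across it, with the knob at (349,120). The lid centre is +3.9 mm x and -0.6 mm y from the TCP, so I compensate for that.

Emit:
move_arm([
  [[-1,-0.21,-0.09,0,0,0,0],[-1,-0.21,-0.091,0,0,0,0],[-1,0,0,0.4,-0.0016,-0.0009,0],[-1,0,0,0.3,0,0,0],[-1,0,0,0.13,0,0,0],[-1,0,0,0,0,0,0],[-1,0,0,0,0,0,0]],
])

```text
clock: 16.6
ee_pos: [0.6178, -0.0602, 0.118]
tcp_rot: [[-0.916, 0.401, 0.005], [0.401, 0.916, -0.001], [-0.005, 0.001, -1.0]]
wrist_force: [0.1, -0.4, -1.3]
opening: 0.0129
gripper_force: 58.9
```

Run:
```python
from h import *
plan(.6156,-.0598,.0834,66.4)
```

```text
t 16.6 pos [ 0.6178 -0.0602  0.118 ] yawY 66.34 tilt [ 0.0046 -0.0012] rotate units [ 0.0004  0.0023 -0.0005] (deg -0.1 ) then shift units [ 0.022 -0.005  0.346] F [ 0.1 -0.4 -1.3] open 0.0129 grip 58.9 q [-0.17  0.42  1.73 -0.    0.99 -1.32]
```

Emit:
move_arm([
  [[-1,0.02,0,0.1,0,0.002,0],[-1,0,0,0.06,0,0,0],[-1,0,0,0.04,0,0,0],[-1,0,0,0.03,0,0,0],[-1,0,0,0,0,0,0]],
])

```text
clock: 17.23
ee_pos: [0.6146, -0.0597, 0.093]
tcp_rot: [[-0.916, 0.402, -0.003], [0.402, 0.916, 0.001], [0.003, -0.0, -1.0]]
wrist_force: [-0.1, -0.3, -0.6]
opening: 0.0131
gripper_force: 58.9
```

Run:
```python
from h import *
plan(.6156,-.0598,.0834,66.4)
```

```text
t 17.23 pos [ 0.6146 -0.0597  0.093 ] yawY 66.3 tilt [-0.0025  0.001 ] rotate units [-0.0001 -0.0014 -0.0009] (deg -0.1 ) then shift units [-0.01   0.003  0.096] F [-0.1 -0.3 -0.6] open 0.0131 grip 58.9 q [-0.17  0.45  1.74  0.    0.95 -1.33]
```

Emit:
move_arm([
  [[-1,0,0,0.04,0,0,0],[-1,0,0,0.03,0,0,0],[-1,0,0,0.02,0,0,0],[-1,0,0,0.02,0,0,0],[-1,0,0,0,0,0,0]],
])

```text
clock: 17.85
ee_pos: [0.6147, -0.0596, 0.0836]
tcp_rot: [[-0.916, 0.402, -0.002], [0.402, 0.916, 0.001], [0.003, -0.0, -1.0]]
wrist_force: [-3.0, -0.1, 4.5]
opening: 0.0128
gripper_force: 59.8
```

Run:
```python
from h import *
plan(.6156,-.0598,.0834,66.4)
```

```text
t 17.85 pos [ 0.6147 -0.0596  0.0836] yawY 66.31 tilt [-0.0025  0.0009] rotate units [-0.0001 -0.0013 -0.0008] (deg -0.1 ) then shift units [-0.009  0.002  0.002] F [-3.  -0.1  4.5] open 0.0128 grip 59.8 q [-0.17  0.47  1.75  0.    0.93 -1.33]
```

Emit:
move_arm([
  [[-1,-0.005,0,0.015,0,0,0],[-1,-0.0005,-0.0055,0,0,0,0.0698],[-1,-0.0005,-0.0055,0,0,0,0.0698],[-1,-0.0005,-0.0055,0,0,0,0.0698],[-1,0,0,0,0,0,0]],
])

```text
clock: 18.48
ee_pos: [0.6174, -0.0616, 0.0835]
tcp_rot: [[-0.674, 0.739, 0.004], [0.739, 0.674, -0.0], [-0.003, 0.003, -1.0]]
wrist_force: [0.5, 1.2, 6.4]
opening: 0.0127
gripper_force: 60.0
```

Run:
```python
from h import *
plan(.6156,-.0598,.0834,26.4)
print(monitor.state()['moment'])
```

```text
t 18.48 pos [ 0.6174 -0.0616  0.0835] yawY 42.38 tilt [ 0.0043 -0.    ] rotate units [0.0018 0.0012 0.1394] (deg 16.0 ) then shift units [ 0.024 -0.008  0.001] F [0.5 1.2 6.4] open 0.0127 grip 60.0 q [-0.17  0.47  1.74  0.    0.93 -0.91]
[-0.07061522 -0.2127174  -0.03443782]
```

Emit:
move_arm([
  [[-1,-0.0005,-0.0055,0,0,0,0.0698],[-1,-0.0005,-0.0055,0,0,0,0.0698],[-1,0,0,0.01,0,0,0],[-1,0,0,0,0,0,0],[-1,0,0,0,0,0,0]],
])

```text
clock: 19.1
ee_pos: [0.6167, -0.0624, 0.0834]
tcp_rot: [[-0.445, 0.896, 0.004], [0.896, 0.445, 0.0], [-0.002, 0.004, -1.0]]
wrist_force: [0.1, 1.5, 11.4]
opening: 0.0127
gripper_force: 60.6
```

Run:
```python
from h import *
plan(.6156,-.0598,.0834,26.4)
s=monitor.state();p=s['ee_pos'];R=s['tcp_rot'];c=cam('wrist','w6.png')
print('lid ctr by TCP',p+R@[.0039,-.0006,0],s['moment'])
hsv=cv2.cvtColor(c['frame'],cv2.COLOR_RGB2HSV)
T=lambda u,v,z:ray(c,u,v,z)[:2]
for nm,lo,hi,z in (('white',(0,0,150),(179,70,255),.076),('green',(45,100,60),(85,255,255),.072),('knob',(0,150,90),(8,255,255),.103)):
    n,l,st,ce=cv2.connectedComponentsWithStats(cv2.inRange(hsv,lo,hi))
    for i in range(1,n):
        q=T(*ce[i],z)
        if 6<st[i,4]<500 and np.hypot(*(q-[.6118,-.0588]))<(.06 if nm!='knob' else .2):
            d=q-[.6118,-.0588];print(nm,st[i,4],np.round(ce[i]),np.round(q,4),'r',round(np.hypot(*d),4),'deg',round(np.degrees(np.arctan2(d[1],d[0])),1))
```

```text
t 19.1 pos [ 0.6167 -0.0624  0.0834] yawY 26.42 tilt [0.0042 0.    ] rotate units [0.0019 0.0009 0.0002] (deg 0.0 ) then shift units [0.028 0.001 0.   ] F [ 0.1  1.5 11.4] open 0.0127 grip 60.6 q [-0.17  0.47  1.74  0.    0.93 -0.63]
lid ctr by TCP [ 0.6144404  -0.05914174  0.08342166] [-0.1243476   0.12823603 -0.10348111]
white 173 [258. 181.] [ 0.6    -0.0302] r 0.0309 deg 112.5
white 12 [189. 265.] [ 0.586  -0.0982] r 0.0471 deg -123.2
green 52 [204. 173.] [ 0.5706 -0.0404] r 0.0451 deg 156.0
knob 55 [302. 173.] [ 0.6129 -0.0105] r 0.0484 deg 88.7
```

Run:
```python
from h import *
print(ticket.finish_job())
```

```text
the job is handed in; nothing more can be done
None
```

I handed the job in at about 19 s of the 72 s. The block is seated in its pocket with the lever shut over it. The blue lid is fully down, turned about 40° clockwise, short of the click and still gripped at about 60 N. I do not have the judge's verdict.

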